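# Find the concealed catch in the coin casket

### The job

One of the four square inlays in the casket's flat lid is a concealed catch; they all look alike, so feel across them with the fingertips, pressing each lightly, until one gives, and press that one right in so that the hidden front drawer springs out. Do not bear down hard on anything, and leave the compact, egg, cup and medals where they stand. Finish with the drawer standing out and the hand clear.

Things in the scene. Friction and masses are not known exactly. Their poses are not given: they have to be found in the camera images.
- casket: Low dark-wood casket with a flat lid, 130 x 340 x 85 mm high, immovable. Origin: centre of its underside on the cart top; z up, y along its 340 mm length, -x its long front, towards the robot. In a row along y, 76 mm apart, four identical 60 mm square inlays sit in 62 mm openings, their tops 2 mm below the lid face. Three are rigid; one, a different one each time, is the sprung catch.
- inlay0 (a point): Centre of the top face of the 1st (most +y) inlay of the row (casket frame: x 0, y +114 mm, 83 mm above the cart top), all inlays unpressed. May be the catch or dead.
- inlay1 (a point): Centre of the top face of the 2nd inlay of the row (casket frame: x 0, y +38 mm, 83 mm above the cart top), all inlays unpressed. May be the catch or dead.
- inlay2 (a point): Centre of the top face of the 3rd inlay of the row (casket frame: x 0, y -38 mm, 83 mm above the cart top), all inlays unpressed. May be the catch or dead.
- inlay3 (a point): Centre of the top face of the 4th (most -y) inlay of the row (casket frame: x 0, y -114 mm, 83 mm above the cart top), all inlays unpressed. May be the catch or dead.
- catch (a joint): How far the one live inlay is pushed down, m: 0 = rest, 2 mm below the lid face; 0.006 = stop, 8 mm below the lid face. It resists with about 2 N at rest and 4 N at the stop, frees the drawer at 0.004 to 0.005, and springs back when let go. It does not tell which inlay it is.
- drawer (a joint): How far the hidden drawer stands out of the casket's long front (-x) side, m: 0 = shut and latched, face flush with the front and without any handle; springs out by itself to 0.035 within about a second once the catch has been pressed, and stays out.
- compact_mid (a point): Centre (half-way up) of a loose round gold compact, 68 mm across, 16 mm high, lying in front of the casket. Bystander.
- egg_mid (a point): Centre of a loose green malachite egg, 47 mm thick, 62 mm tall, standing on its small flat foot at the +y end of the casket. Bystander.
- cup_mid (a point): Centre of a loose white jade cup, 64 mm across, 55 mm tall, at the -y end of the casket. Bystander.
- medal0_mid (a point): Centre of a loose silver medal, 40 mm across, 4 mm thick, standing upright in a slot of the fixed beech stand (110 x 60 x 30 mm) beyond the casket; its top is 62 mm above the cart top. Bystander.
- medal1_mid (a point): Centre of a loose silver medal, 40 mm across, 4 mm thick, standing upright in a slot of the fixed beech stand (110 x 60 x 30 mm) beyond the casket; its top is 62 mm above the cart top. Bystander.
- medal2_mid (a point): Centre of a loose silver medal, 40 mm across, 4 mm thick, standing upright in a slot of the fixed beech stand (110 x 60 x 30 mm) beyond the casket; its top is 62 mm above the cart top. Bystander.

How it is judged:
On the way:
1. the live inlay is pressed in (more than 3.5 mm) (value of joint catch above 0.0035 m).
At the end, for the whole second after the job is handed in: The drawer stands out by more than 30 mm, the live inlay has sprung back (less than 1.5 mm in), and the compact, egg, cup and medals are within 15 mm of where they started (value of joint drawer above 0.03 m and value of joint catch below 0.0015 m and distance of each of medal0_mid, medal1_mid, medal2_mid, compact_mid, egg_mid, cup_mid from where it was at the start of the episode below 0.015 m); the robot touches nothing.
It fails at once if the compact, egg, cup or a medal is shifted or lifted by more than 15 mm (distance of any of medal0_mid, medal1_mid, medal2_mid, compact_mid, egg_mid, cup_mid from where it was at the start of the episode above 0.015 m).
It fails at once if the arm presses on anything with more than 60 N (contact force between the arm and anything else above 60 N).
It also fails if it takes over 48 s, if anything falls off the work surface, if the arm or the gripper's body presses on something with over 40 N, if the wrist force passes 120 N, or if a joint passes its speed limit or range.

### The arm

A 6-joint arm with a two-finger parallel gripper is mounted at the origin on the work surface. World frame = base frame: x ahead of the robot, y to its left, z up, the work surface at z = 0. Lengths are in m, angles in rad, forces in N, time in s.
With the tool pointing down it reaches from about 0.35 to 0.875 m from the base axis. Payload 4.2 kg.
Tool frame: the origin (TCP) lies at the very end of the fingers, on their centre line; the grasp point (between the pads) lies 19 mm behind it; x points along the fingers, y is the direction in which the jaws open and shut, and the axes are right-handed (so a half turn about x gives the same grasp; the last joint's range is limited). The gripper opens to 85 mm and grips with 20 to 120 N. Pads are 22 mm wide; open, the fingers measure 114 mm over their backs; the gripper's body (76 mm by 85 mm) begins 54 mm behind the grasp point. The pads swing forward as they close: fully open they stand 13 mm farther back than shut.
Start: joints at [-1.018, 0.385, 0.008, 0, -1.194, -0.259], TCP at [0.181, -0.598, 0.231] pointing down, gripper open.
Joint ranges: [-3.14, 3.14], [-1.21, 2.06], [-1.07, 1.41], [-3.16, 2.05], [-2.99, -0.16], [-3.1, 3.1]. Speed limits (rad/s): [2.79, 2.79, 3.14, 3.14, 3.14, 3.14].

### API

Orientations are given as [roll, pitch, yaw] about the fixed x, y, z axes, in that order (R = Rz(yaw) Ry(pitch) Rx(roll)).
In Python, from station import * gives the robot as it stands.
- The arm moves only by the tool jog_arm, never from a script. Its argument "commands" is a list of rows, each an object of numbers: "wx", "wy", "wz": the turn, a rotation vector about the world's x, y, z in degrees; "tx", "ty", "tz": the shift along the world's x, y, z in cm; "jaw": the gripper command: -1 is shut, 1 is fully open, values between are in proportion. In form: [{"wx": .., "wy": .., "wz": .., "tx": .., "ty": .., "tz": .., "jaw": ..}, ...]. A call has 1 to 12 rows; each row shifts and turns the commanded pose from where the row before left it; what a row does not reach is not made up. A row lasts 1/8 s, in which the tool goes at most 62.5 mm and 10.7 degrees, less where a joint would pass 70% of its speed; a pose out of reach is approached as far as the arm can. A call with a gripper value outside its range is refused whole. The fingers move at their own pace and stop on an object; the grip force is fixed at half the most. Time passes only in rows, so rows that do not move let the fingers close. It gives the time, the measured TCP pose, the force and the opening at its end, in the units of the state.
- read_state(): the state, without advancing time (a new reading comes with each control period).
- camera(name): name is "scene" or "top" or "wrist"; returns the picture (480x640x3 uint8, red, green, blue); there is no depth.
- camera_model(name): a dict with "fx", "fy", "cx", "cy" (pixels), "T" (4x4, takes a point from camera to world coordinates). Camera axes: x right, y up, looking along -z (the intrinsics and any distortion apply to the point x, -y, -z); pixel columns grow to the right and rows downward; lengths in m; the calibration is good to about 2 mm. A picture is of the moment at which its call begins: read the wrist's pose just before it. camera_model takes no time and is no camera call; for the wrist camera it gives the pose at the moment of the call.
- close_job(): hands the job in, once; it reports no verdict.
The state is a dict: "t": time; "joints": joint angles; "joint_vel": joint speeds; "joint_efforts": joint torques, N m; "eef_pos": TCP position; "tcp_rot": TCP orientation; "wrist_force": force on the tool from outside, world axes, zero at the start; "moment": the same for the moment, N m; "width": finger opening in m.
Only numpy, scipy, OpenCV 4.12 (cv2) and the standard library are available. Lean on these libraries where they do the work, as an engineer would, in place of code of your own. Each camera call takes 0.05 s, during which the arm holds its last target. There are 200 camera calls.

## Working session

There is one attempt and no reset: what is moved stays moved. The work goes in short steps, Python scripts to look and compute and a tool call to move; the robot and the scene stay as the last step left them, time stands still between calls to the robot, and variables do not carry over. Pictures are saved under pics/ and viewed, about 8 in all and at most 12, crops included, and the job is handed in when it is done.

Besides the shell and the picture viewer there is one more tool, called after "Call:" as name(argument=value, ...) on one line, values as JSON. jog_arm: Moves the arm, as the interface text tells. Its arguments: {"type":"object","properties":{"commands":{"type":"array"}},"required":["commands"]}

```bash
mkdir -p pics; python3 - <<'E'
from station import *
import cv2
for n in("top","scene"):
    cv2.imwrite(f"pics/{n}0.png",camera(n)[:,:,::-1]); m=camera_model(n); print(n,{k:(v if k!='T' else v) for k,v in m.items()})
s=read_state();print(s)
E
```

```text
top {'fx': 505.5047011407919, 'fy': 505.5047011407919, 'cx': 331.2102519061588, 'cy': 241.37889594261307, 'T': array([[-2.50791070e-02,  9.93579468e-01, -1.10321704e-01,
         4.70932740e-01],
       [-9.99683530e-01, -2.51432458e-02,  8.09971951e-04,
        -6.46750340e-03],
       [-1.96907422e-03,  1.10307104e-01,  9.93895601e-01,
         9.37415308e-01],
       [ 0.00000000e+00,  0.00000000e+00,  0.00000000e+00,
         1.00000000e+00]])}
scene {'fx': 458.49315727816054, 'fy': 458.49315727816054, 'cx': 320.08143872635327, 'cy': 239.40714294208468, 'T': array([[ 0.47987135, -0.58693754,  0.65209494,  1.07161522],
       [ 0.87730602,  0.31458914, -0.36244699, -0.25269724],
       [ 0.00759176,  0.74601474,  0.66588616,  0.58838565],
       [ 0.        ,  0.        ,  0.        ,  1.        ]])}
{'t': 0.1, 'joints': array([-1.01838603e+00,  3.85487941e-01,  6.72057606e-03, -3.87616095e-04,
       -1.19398154e+00, -2.58611826e-01]), 'joint_vel': array([ 0.00076933, -0.00296906,  0.00308302,  0.00170415, -0.00132189,
        0.00028424]), 'joint_efforts': array([-6.85631494e-04, -3.93318701e+01,  1.88928097e+01,  4.19790387e+00,
       -2.62859387e-03,  5.37406237e-06]), 'eef_pos': array([ 0.18084966, -0.59771096,  0.23031659]), 'tcp_rot': array([1.64701566, 1.56881079, 1.94067115]), 'wrist_force': array([ 0.57073337, -0.06341879,  0.03782831]), 'moment': array([-0.01645181, -0.0347123 , -0.01833067]), 'width': 0.08529064023478439}
```

View pics/top0.png

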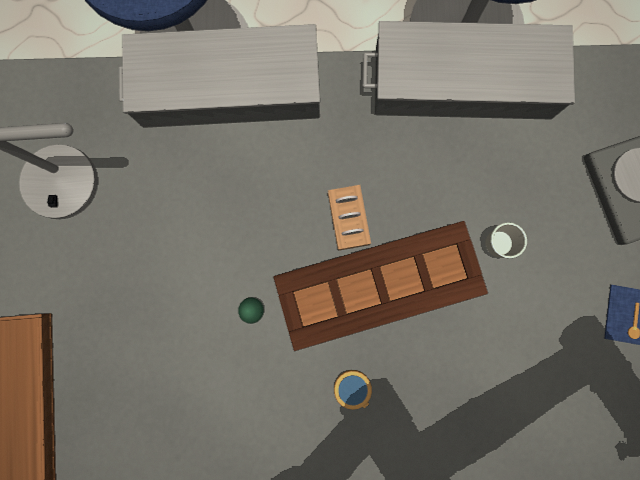

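View pics/scene0.png

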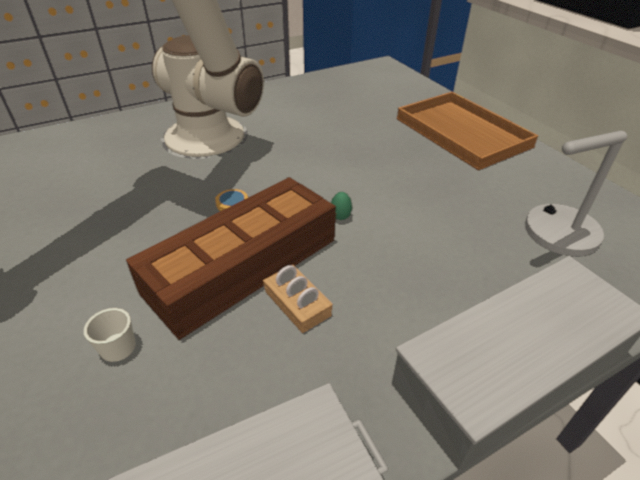

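The top view shows inlay centres near (315,304), (359,291), (402,278) and (445,265). The egg is at (251,310), the compact at (353,390), the cup at (505,240) and the medals at about (348,215). Next I'll measure the inlays accurately.

```bash
cat > h.py <<'E'
from station import *
import numpy as np, cv2
def ray(n,u,v,z):
    m=camera_model(n);T=np.array(m["T"])
    d=T[:3,:3]@[(u-m["cx"])/m["fx"],-(v-m["cy"])/m["fy"],-1]
    o=T[:3,3];return o+d*(z-o[2])/d[2]
def inlays(n,z=.083,roi=(270,215,495,355)):
    im=cv2.imread(f"pics/{n}0.png");x0,y0,x1,y1=roi
    g=np.zeros(im.shape[:2],np.uint8);h=cv2.cvtColor(im,cv2.COLOR_BGR2HSV)
    g[y0:y1,x0:x1]=cv2.inRange(h,(3,70,110),(25,255,255))[y0:y1,x0:x1]
    g=cv2.morphologyEx(g,cv2.MORPH_OPEN,np.ones((3,3)))
    c=[k for k in cv2.findContours(g,0,1)[0] if cv2.contourArea(k)>300]
    r=[]
    for k in c:
        R=cv2.minAreaRect(k);P=np.array([ray(n,*p,z) for p in cv2.boxPoints(R)])
        r.append((P.mean(0),np.linalg.norm(P-np.roll(P,1,0),axis=1),R[0]))
    return sorted(r,key=lambda q:-q[0][1])
E
python3 - <<'E'
from h import *
from scipy.spatial.transform import Rotation as Ro
np.set_printoptions(precision=4,suppress=True)
for n,roi in(("top",(270,215,495,355)),("scene",(130,180,335,285))):
    r=inlays(n,roi=roi)
    for q in r: print(n,q)
    d=r[0][0]-r[-1][0];print(np.degrees(np.arctan2(-d[0],d[1])),np.linalg.norm(d))
s=read_state();R=Ro.from_euler('xyz',s['tcp_rot']).as_matrix();print(R, "jaw yaw",np.degrees(np.arctan2(R[1,1],R[0,1])))
for nm,p,z in(("egg",(251,310),.03),("compact",(353,390),.01),("cup",(505,240),.055)):print(nm,ray("top",*p,z))
E
```

```text
top (array([0.4614, 0.0222, 0.083 ]), array([0.0594, 0.0598, 0.0595, 0.0593]), (315.26116943359375, 303.68792724609375))
top (array([ 0.5859, -0.0418,  0.083 ]), array([0.0594, 0.0583, 0.0594, 0.0578]), (351.20916748046875, 229.2027587890625))
top (array([ 0.4807, -0.0504,  0.083 ]), array([0.0594, 0.0605, 0.0595, 0.06  ]), (358.19427490234375, 291.06048583984375))
top (array([ 0.5002, -0.1243,  0.083 ]), array([0.0597, 0.0599, 0.0598, 0.0594]), (401.5963439941406, 278.32110595703125))
top (array([ 0.5198, -0.1977,  0.083 ]), array([0.0595, 0.0597, 0.0596, 0.0593]), (444.5413513183594, 265.63763427734375))
14.863897550576057 0.22753402706918313
scene (array([0.463 , 0.0208, 0.083 ]), array([0.0671, 0.0852, 0.0724, 0.0791]), (288.98614501953125, 203.47406005859375))
scene (array([ 0.4828, -0.0535,  0.083 ]), array([0.0652, 0.0807, 0.07  , 0.0751]), (255.22508239746094, 221.9296875))
scene (array([ 0.5224, -0.1621,  0.083 ]), array([0.0812, 0.1539, 0.0925, 0.1406]), (199.9295196533203, 257.6160583496094))
scene (array([ 0.4687, -0.2126,  0.083 ]), array([0.0212, 0.1101, 0.0233, 0.1077]), (160.00003051757812, 246.5000457763672))
1.3991325786690092 0.23348851775195542
[[-0.0007 -0.2895  0.9572]
 [ 0.0019  0.9572  0.2895]
 [-1.      0.002  -0.0002]] jaw yaw 106.82521167562724
egg [0.4524 0.1386 0.03  ]
compact [ 0.3057 -0.0395  0.01  ]
cup [ 0.5636 -0.3123  0.055 ]
```

Call:
jog_arm(commands=[{"tx": 3.1, "ty": 3.6, "wz": -1.9, "jaw": -1}, {"tx": 3.1, "ty": 3.6, "jaw": -1}, {"tx": 3.1, "ty": 3.6, "jaw": -1}, {"tx": 3.1, "ty": 3.6, "jaw": -1}, {"tx": 3.1, "ty": 3.6, "jaw": -1}, {"tx": 3.1, "ty": 3.6, "jaw": -1}, {"tx": 3.1, "ty": 3.6, "jaw": -1}, {"tx": 3.1, "ty": 3.6, "jaw": -1}, {"tx": 3.1, "ty": 3.6, "jaw": -1}, {"tx": 3.1, "ty": 3.8, "jaw": -1}, {"tx": 2.9, "ty": 3.8, "jaw": -1}, {"jaw": -1}])

```text
$.commands[0]: bad value
```

Call:
jog_arm(commands=[{"wx": 0, "wy": 0, "wz": -1.9, "tx": 3.1, "ty": 3.6, "tz": 0, "jaw": -1}, {"wx": 0, "wy": 0, "wz": 0, "tx": 3.1, "ty": 3.6, "tz": 0, "jaw": -1}, {"wx": 0, "wy": 0, "wz": 0, "tx": 3.1, "ty": 3.6, "tz": 0, "jaw": -1}, {"wx": 0, "wy": 0, "wz": 0, "tx": 3.1, "ty": 3.6, "tz": 0, "jaw": -1}, {"wx": 0, "wy": 0, "wz": 0, "tx": 3.1, "ty": 3.6, "tz": 0, "jaw": -1}, {"wx": 0, "wy": 0, "wz": 0, "tx": 3.1, "ty": 3.6, "tz": 0, "jaw": -1}, {"wx": 0, "wy": 0, "wz": 0, "tx": 3.1, "ty": 3.6, "tz": 0, "jaw": -1}, {"wx": 0, "wy": 0, "wz": 0, "tx": 3.1, "ty": 3.6, "tz": 0, "jaw": -1}, {"wx": 0, "wy": 0, "wz": 0, "tx": 3.1, "ty": 3.6, "tz": 0, "jaw": -1}, {"wx": 0, "wy": 0, "wz": 0, "tx": 3.1, "ty": 3.8, "tz": 0, "jaw": -1}, {"wx": 0, "wy": 0, "wz": 0, "tx": 2.9, "ty": 3.8, "tz": 0, "jaw": -1}, {"wx": 0, "wy": 0, "wz": 0, "tx": 0, "ty": 0, "tz": 0, "jaw": -1}])

```text
t: 1.6
eef_pos: [0.5214, -0.1958, 0.2306]
tcp_rot: [2.435, 1.57, 2.7]
wrist_force: [0.1, 0.6, -0.7]
width: 0.0004
```

Call:
jog_arm(commands=[{"wx": 0, "wy": 0, "wz": 0, "tx": 0, "ty": 0, "tz": -4, "jaw": -1}, {"wx": 0, "wy": 0, "wz": 0, "tx": 0, "ty": 0, "tz": -4, "jaw": -1}, {"wx": 0, "wy": 0, "wz": 0, "tx": 0, "ty": 0, "tz": -3, "jaw": -1}, {"wx": 0, "wy": 0, "wz": 0, "tx": 0, "ty": 0, "tz": -2, "jaw": -1}, {"wx": 0, "wy": 0, "wz": 0, "tx": 0, "ty": 0, "tz": -1, "jaw": -1}, {"wx": 0, "wy": 0, "wz": 0, "tx": 0, "ty": 0, "tz": 0, "jaw": -1}, {"wx": 0, "wy": 0, "wz": 0, "tx": 0, "ty": 0, "tz": 0, "jaw": -1}])

```text
t: 2.48
eef_pos: [0.5206, -0.1985, 0.0922]
tcp_rot: [-0.456, 1.569, -0.195]
wrist_force: [0.4, -0.8, -0.0]
width: -0.0004
```

Call:
jog_arm(commands=[{"wx": 0, "wy": 0, "wz": 0, "tx": 0, "ty": 0, "tz": -0.2, "jaw": -1}, {"wx": 0, "wy": 0, "wz": 0, "tx": 0, "ty": 0, "tz": -0.2, "jaw": -1}, {"wx": 0, "wy": 0, "wz": 0, "tx": 0, "ty": 0, "tz": -0.1, "jaw": -1}, {"wx": 0, "wy": 0, "wz": 0, "tx": 0, "ty": 0, "tz": 0, "jaw": -1}, {"wx": 0, "wy": 0, "wz": 0, "tx": 0, "ty": 0, "tz": 0, "jaw": -1}])

```text
t: 3.1
eef_pos: [0.52, -0.1982, 0.0863]
tcp_rot: [-1.413, 1.571, -1.152]
wrist_force: [-0.8, 0.1, -0.3]
width: 0.0001
```

Call:
jog_arm(commands=[{"wx": 0, "wy": 0, "wz": 0, "tx": 0, "ty": 0, "tz": -0.1, "jaw": -1}, {"wx": 0, "wy": 0, "wz": 0, "tx": 0, "ty": 0, "tz": -0.1, "jaw": -1}, {"wx": 0, "wy": 0, "wz": 0, "tx": 0, "ty": 0, "tz": -0.1, "jaw": -1}, {"wx": 0, "wy": 0, "wz": 0, "tx": 0, "ty": 0, "tz": 0, "jaw": -1}])

```text
t: 3.6
eef_pos: [0.52, -0.1982, 0.0832]
tcp_rot: [2.663, 1.571, 2.924]
wrist_force: [-0.7, -0.9, 0.4]
width: -0.0001
```

Call:
jog_arm(commands=[{"wx": 0, "wy": 0, "wz": 0, "tx": 0, "ty": 0, "tz": -0.1, "jaw": -1}, {"wx": 0, "wy": 0, "wz": 0, "tx": 0, "ty": 0, "tz": 0, "jaw": -1}])

```text
t: 3.85
eef_pos: [0.5201, -0.1982, 0.0831]
tcp_rot: [-1.065, 1.57, -0.804]
wrist_force: [-1.6, 1.0, 5.9]
width: 0.0001
```

Call:
jog_arm(commands=[{"wx": 0, "wy": 0, "wz": 0, "tx": 0, "ty": 0, "tz": -0.05, "jaw": -1}, {"wx": 0, "wy": 0, "wz": 0, "tx": 0, "ty": 0, "tz": 0, "jaw": -1}])

```text
t: 4.1
eef_pos: [0.5201, -0.1982, 0.0831]
tcp_rot: [-1.061, 1.57, -0.8]
wrist_force: [-2.8, 1.6, 7.5]
width: 0.0001
```

Inlay3 is rigid: 7.5 N with no travel. On to inlay2.

Call:
jog_arm(commands=[{"wx": 0, "wy": 0, "wz": 0, "tx": 0, "ty": 0, "tz": 1.5, "jaw": -1}, {"wx": 0, "wy": 0, "wz": 0, "tx": 0, "ty": 0, "tz": 0.5, "jaw": -1}, {"wx": 0, "wy": 0, "wz": 0, "tx": -0.7, "ty": 2.5, "tz": 0, "jaw": -1}, {"wx": 0, "wy": 0, "wz": 0, "tx": -0.7, "ty": 2.5, "tz": 0, "jaw": -1}, {"wx": 0, "wy": 0, "wz": 0, "tx": -0.6, "ty": 2.4, "tz": 0, "jaw": -1}, {"wx": 0, "wy": 0, "wz": 0, "tx": 0, "ty": 0, "tz": 0, "jaw": -1}, {"wx": 0, "wy": 0, "wz": 0, "tx": 0, "ty": 0, "tz": -1.0, "jaw": -1}, {"wx": 0, "wy": 0, "wz": 0, "tx": 0, "ty": 0, "tz": -0.5, "jaw": -1}, {"wx": 0, "wy": 0, "wz": 0, "tx": 0, "ty": 0, "tz": -0.3, "jaw": -1}, {"wx": 0, "wy": 0, "wz": 0, "tx": 0, "ty": 0, "tz": -0.1, "jaw": -1}, {"wx": 0, "wy": 0, "wz": 0, "tx": 0, "ty": 0, "tz": -0.1, "jaw": -1}, {"wx": 0, "wy": 0, "wz": 0, "tx": 0, "ty": 0, "tz": 0, "jaw": -1}])

```text
t: 5.6
eef_pos: [0.4998, -0.1248, 0.0831]
tcp_rot: [-2.542, 1.57, -2.281]
wrist_force: [-3.9, 0.7, 10.2]
width: 0.0003
```

Inlay2 is also rigid: 10 N at 83.1 mm. Next is inlay1.

Call:
jog_arm(commands=[{"wx": 0, "wy": 0, "wz": 0, "tx": 0, "ty": 0, "tz": 1.5, "jaw": -1}, {"wx": 0, "wy": 0, "wz": 0, "tx": 0, "ty": 0, "tz": 0.5, "jaw": -1}, {"wx": 0, "wy": 0, "wz": 0, "tx": -0.7, "ty": 2.5, "tz": 0, "jaw": -1}, {"wx": 0, "wy": 0, "wz": 0, "tx": -0.6, "ty": 2.5, "tz": 0, "jaw": -1}, {"wx": 0, "wy": 0, "wz": 0, "tx": -0.6, "ty": 2.4, "tz": 0, "jaw": -1}, {"wx": 0, "wy": 0, "wz": 0, "tx": 0, "ty": 0, "tz": 0, "jaw": -1}, {"wx": 0, "wy": 0, "wz": 0, "tx": 0, "ty": 0, "tz": -1.0, "jaw": -1}, {"wx": 0, "wy": 0, "wz": 0, "tx": 0, "ty": 0, "tz": -0.5, "jaw": -1}, {"wx": 0, "wy": 0, "wz": 0, "tx": 0, "ty": 0, "tz": -0.3, "jaw": -1}, {"wx": 0, "wy": 0, "wz": 0, "tx": 0, "ty": 0, "tz": -0.1, "jaw": -1}, {"wx": 0, "wy": 0, "wz": 0, "tx": 0, "ty": 0, "tz": -0.1, "jaw": -1}, {"wx": 0, "wy": 0, "wz": 0, "tx": 0, "ty": 0, "tz": 0, "jaw": -1}])

```text
t: 7.1
eef_pos: [0.481, -0.0504, 0.082]
tcp_rot: [-1.38, 1.571, -1.12]
wrist_force: [-1.0, -1.4, 1.7]
width: -0.0001
```

Inlay1 gives, at 82.0 mm with only 1.7 N, so it's the catch. I'll press it in gently.

Call:
jog_arm(commands=[{"wx": 0, "wy": 0, "wz": 0, "tx": 0, "ty": 0, "tz": -0.1, "jaw": -1}, {"wx": 0, "wy": 0, "wz": 0, "tx": 0, "ty": 0, "tz": -0.1, "jaw": -1}, {"wx": 0, "wy": 0, "wz": 0, "tx": 0, "ty": 0, "tz": -0.1, "jaw": -1}, {"wx": 0, "wy": 0, "wz": 0, "tx": 0, "ty": 0, "tz": -0.1, "jaw": -1}, {"wx": 0, "wy": 0, "wz": 0, "tx": 0, "ty": 0, "tz": -0.1, "jaw": -1}, {"wx": 0, "wy": 0, "wz": 0, "tx": 0, "ty": 0, "tz": 0, "jaw": -1}, {"wx": 0, "wy": 0, "wz": 0, "tx": 0, "ty": 0, "tz": 0, "jaw": -1}])

```text
t: 7.98
eef_pos: [0.4812, -0.0501, 0.0771]
tcp_rot: [-0.226, 1.571, 0.034]
wrist_force: [-1.6, -1.3, 5.1]
width: 0.0003
```

Call:
jog_arm(commands=[{"wx": 0, "wy": 0, "wz": 0, "tx": 0, "ty": 0, "tz": 0, "jaw": -1}, {"wx": 0, "wy": 0, "wz": 0, "tx": 0, "ty": 0, "tz": 0, "jaw": -1}, {"wx": 0, "wy": 0, "wz": 0, "tx": 0, "ty": 0, "tz": 1, "jaw": -1}, {"wx": 0, "wy": 0, "wz": 0, "tx": 0, "ty": 0, "tz": 3, "jaw": -1}, {"wx": 0, "wy": 0, "wz": 0, "tx": 0, "ty": 0, "tz": 4, "jaw": -1}, {"wx": 0, "wy": 0, "wz": 0, "tx": 0, "ty": 0, "tz": 4, "jaw": -1}, {"wx": 0, "wy": 0, "wz": 0, "tx": 0, "ty": -4, "tz": 3, "jaw": -1}, {"wx": 0, "wy": 0, "wz": 0, "tx": 0, "ty": -5, "tz": 0, "jaw": -1}, {"wx": 0, "wy": 0, "wz": 0, "tx": 0, "ty": -5, "tz": 0, "jaw": -1}, {"wx": 0, "wy": 0, "wz": 0, "tx": 0, "ty": -5, "tz": 0, "jaw": -1}, {"wx": 0, "wy": 0, "wz": 0, "tx": 0, "ty": -5, "tz": 0, "jaw": -1}, {"wx": 0, "wy": 0, "wz": 0, "tx": 0, "ty": -5, "tz": 0, "jaw": -1}])

```text
t: 9.48
eef_pos: [0.4814, -0.3414, 0.227]
tcp_rot: [0.051, 1.569, 0.311]
wrist_force: [0.7, 0.5, 0.4]
width: -0.0002
```

```bash
python3 - <<'E'
from station import *
import cv2
cv2.imwrite("pics/top1.png",camera("top")[:,:,::-1]);print(read_state()["eef_pos"])
E
```

```text
[ 0.48123405 -0.34617767  0.22640382]
```

View pics/top1.png

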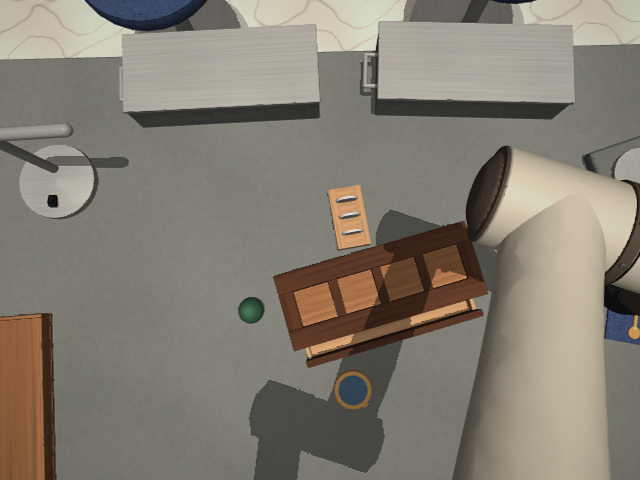

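The drawer is out, with its face edge running from (308,365) to (482,313). The egg, compact and medals look unmoved, but the arm hides the cup. I'll check the cup and measure the drawer with the scene camera.

```bash
python3 - <<'E'
from h import *
cv2.imwrite("pics/scene1.png",camera("scene")[:,:,::-1])
f0=ray("top",275,276,.085);f1=ray("top",464,222,.085);b=ray("top",295,350,.085);b2=ray("top",487,293,.085)
d=b2-b;n=np.array([d[1],-d[0]])/np.hypot(d[0],d[1])
for z in(.05,.06,.07,.08):
    print(z,[round(float(abs((ray("top",u,v,z)-b)[:2]@n))*1000,1) for u,v in((308,366),(482,314))])
a,c=cv2.imread("pics/top0.png"),cv2.imread("pics/top1.png")
for nm,(u,v) in dict(egg=(251,310),medals=(348,215)).items():
    k=np.s_[v-32:v+32,u-20:u+20];print(nm,cv2.absdiff(a[k],c[k]).mean())
E
```

```text
0.05 [35.0, 34.8]
0.06 [33.8, 33.6]
0.07 [32.7, 32.5]
0.08 [31.6, 31.4]
egg 6.568229166666667
medals 8.030208333333333
```

View pics/scene1.png

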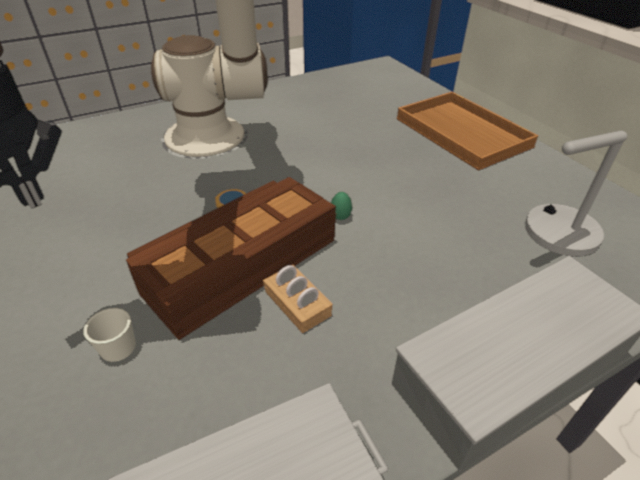

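The cup at (112,335), egg at (342,206) and medals at about (297,285) are where they were, and the hand is clear of everything. The drawer measures about 32–35 mm out, so I'm handing in.

```bash
python3 -c "
from station import *
s=read_state();print(s['t'],s['wrist_force'],s['eef_pos']);print(close_job())"
```

```text
9.575 [-0.86066533  0.48320466 -0.90908562] [ 0.48100184 -0.34361094  0.22604693]
the job is handed in; nothing more can be done
None
```

The hidden drawer is standing out and the job was handed in at about 9.6 s of the 48 s allowed; no verdict was reported.

- **Finding the catch:** I pressed inlay3 and inlay2 lightly with the closed fingertips. Both were rigid, taking 7.5 N and 10 N with no travel. Inlay1 gave at about 2 N, so I pressed it about 6 mm in with about 5 N. I didn't touch inlay0.
- **Last checks:** The top picture puts the drawer about 32–35 mm out, depending on the height assumed for its face edge, against the 30 mm needed. The compact, egg, cup and medals look where they started by eye. A rough before/after image difference around the egg and medals was small but not zero, and I put that down to noise and changed shadows. The hand is clear, about 23 cm up, and the wrist force is within sensor noise.
- **Not measured:** I didn't measure whether inlay1 sprang back after I let go, but it looks level with the others in the pictures.

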